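# Feed the drill-bit rack past the spring gate

### The arm

A 7-joint arm with a two-finger parallel gripper is mounted at the origin on the work surface. World frame = base frame: x ahead of the robot, y to its left, z up, the work surface at z = 0. Lengths are in m, angles in degrees, forces in N, time in s.
With the tool pointing down it reaches from about 0.4 to 0.75 m from the base axis. Payload 19.5 kg.
Tool frame: the origin (TCP) lies at the very end of the fingers, on their centre line; the grasp point (between the pads) lies 19 mm behind it (arm.grasp_offset is the z of the grasp point in the tool frame, in m); z points along the fingers, y is the line along which they close (so a half turn about z gives the same grasp; the last joint's range is limited). The gripper opens to 85 mm and grips with 20 to 120 N. Pads are 22 mm wide; open, the fingers measure 114 mm over their backs; the gripper's body (76 mm by 85 mm) begins 54 mm behind the grasp point. The pads swing forward as they close: fully open they stand 13 mm farther back than shut.
Start: joints at [-69.884, 40.479, -1.581, 85.061, 1.261, 54.483, -4.326], TCP at [0.22, 0.531, 0.231] pointing down, gripper open.
Joint ranges: [-155.06, 155.06], [-18.47, 123.98], [-90, 86.84], [0, 140.48], [-83.41, 263.41], [0, 116], [-161.91, 161.91]. Speed limits (degrees/s): [108.29, 108.29, 147.25, 147.25, 172.46, 172.46, 172.46].

### API

Orientations are given as [roll, pitch, yaw] about the fixed x, y, z axes, in that order (R = Rz(yaw) Ry(pitch) Rx(roll)).
In Python, from station import arm, cams, spotter gives the robot as it stands.
- The arm moves only by the shell command python3 -m crank 'ROWS'. ROWS is JSON, a list that holds one entry, the list of rows, each a list of 7 numbers: the shift along the tool's x, y, z in cm, then the turn, a rotation vector about the tool's x, y, z in units of 5 degrees (1.0 is 5 degrees), then the finger opening in cm, from 0 to 8.54. A call has 1 to 12 rows; each row shifts and turns the commanded pose from where the row before left it, along the tool's axes as they then stand; what a row does not reach is not made up. A row lasts 1/12 s, in which the tool goes at most 41.7 mm and 7.16 degrees, less where a joint would pass 70% of its speed; a pose out of reach is approached as far as the arm can. A call with a gripper value outside its range is refused whole. The fingers move at their own pace and stop on an object; the grip force is fixed at half the most. Time passes only in rows, so rows that do not move let the fingers close. It gives the time, the measured TCP pose, the force, the opening and the grip force at its end, in the units of the state.
- arm.observe(): the state, without advancing time (a new reading comes with each control period).
- cams.camera(name): name is "scene" or "top" or "wrist"; returns the picture (384x512x3 uint8, blue, green, red); there is no depth.
- cams.camera_params(name): a dict with "camera_matrix" (3x3 intrinsics, pixels), "distortion" ([k1, k2, p1, p2, k3] as OpenCV has them; the pictures are not rectified), "rvec" (rotation vector, rad) and "tvec" (3), from world to camera coordinates, as OpenCV has them. Camera axes: x right, y down, z forward; pixel columns grow to the right and rows downward; lengths in m; the calibration is good to about 2 mm. A picture is of the moment at which its call begins: read the wrist's pose just before it. camera_params takes no time and is no camera call; for the wrist camera it gives the pose at the moment of the call.
- arm.sign_off(): hands the job in; it is judged then, once.
Trained networks look in the newest picture that a camera, given by its name, has taken for a name from the list of things; names that differ only in an ending like _2 or _b are one class to them, and where a whole thing is asked for, a point or a joint stands for the part that bears it (a point fixed in the world has none). Each returns a list of dicts, best first, with "p" (0 to 1); they miss things now and then, are a little off and sometimes report something else, mostly with a low value. They report only what shows in the picture. A call takes as long as a camera call. They do not tell look-alikes from the thing itself.
- spotter.recognise(name, camera): "rect" ([centre column, centre row, width, height] in pixels, round what is visible of it).
- spotter.trace(name, camera): "region" (384x512 bool, what is visible of it) and "rect" ([centre column, centre row, width, height] in pixels, round what is visible of it).
The state is a dict: "clock": time; "joints": joint angles; "dq": joint speeds; "joint_torque": joint torques, N m; "ee_pos": TCP position; "eef_rot": TCP orientation; "contact_force": force on the tool from outside, world axes, zero at the start; "torque": the same for the moment, N m; "opening": opening from 0.0 (shut) to 1.0 (fully open); "grasp_force": force on a finger pad.
Only numpy, scipy, OpenCV 4.12 (cv2) and the standard library are available. Lean on these libraries where they do the work, as an engineer would, in place of code of your own. Each camera call takes 0.05 s, during which the arm holds its last target. There are 200 camera calls.

### The job

Without grasping or lifting anything, press the long pedal beside the chute with one fingertip to drop the spring gate out of the way, and with the other finger push the drill-bit rack along the chute past it, right up to the end stop. Keep the gate held fully down, clear of the rack, all the while the rack is passing over it; then ease back and lift off so that the gate springs back up behind the rack. Do not ram the rack into the closed gate and do not disturb the other things.

Things in the scene. Friction and masses are not known exactly. Their poses are not given: they have to be found in the camera images.
- chute: Fixed pale wooden chute on a plywood board. Origin: on the table below the chute's centre line, at the gate. +x = the way the rack is to travel, +y = pedal side. In mm here: chute floor z 50, x -205 (open end) to 157; interior y -34 to 34; walls 8 thick, top z 70; end stop face at x 145, top z 95; 14 wide slot at x 0 for the gate. Board x -240 to 175, y -135 to 175, top z 12.
- gate_line (a point): Point on the chute floor's centre line at the middle of the gate (chute frame 0, 0, 50 mm); axes as the chute's. The gate's 8 mm thick steel leaf stands here across the whole chute, 20 mm above the floor when shut, and sinks through the slot when the pedal is pressed.
- gate (a joint): Angle (rad) of the spring gate and its pedal, one part, hinged along the chute at chute-frame y 150, z 79 mm. 0 = shut. Pressing the pedal down increases it: leaf level with the floor at about 0.17, clear below it from 0.20 (aim for 0.23), end of travel 0.27. Takes about 4 N at the pedal's middle; springs shut when let go.
- pedal (a point): Centre of the pedal's top face: flat aluminium strip along the chute on its +y side, 275 mm long (chute-frame x -215 to 60), 62 wide (y 46 to 108), 6 thick, top level at z 82 at rest. A point at y sinks by (150 - y) x joint angle: at y 77 to about z 65 at 0.23 rad. A finger can press it anywhere and slide along it; nothing stands above it.
- rack: Dark wooden drill-bit rack lying loose in the chute upstream of the gate, block 100 (x, along the chute) x 60 (y) x 40 (z) mm with six steel bits standing 18 mm above its top; 0.3 to 0.5 kg. Origin: centre of its underside; +x = its front, towards the gate. Its flat rear face can be pushed anywhere; on the chute floor it spans z 50 to 90 mm.
- rack_front (a point): Centre of the rack's front face, 50 mm ahead of its centre and 20 mm above its underside.
- rack_rear (a point): Centre of the rack's rear face, 50 mm behind its centre and 20 mm above its underside: the face to push.
- glue: Bystander: white glue bottle, 44 mm across, 95 mm tall, on the board beyond the chute. Origin under its centre.
- offcut: Bystander: wood offcut 80 x 38 x 36 mm on the board beyond the chute. Origin under its centre.
- tin: Bystander: small steel tin, 52 mm across, 50 mm tall, on the board beyond the chute. Origin under its centre.
- sander: Bystander: round palm sander, 124 mm across, 96 mm tall. Origin under its centre.
- hammer: Bystander: hammer lying on the table. Origin under its centre.
- screwdriver: Bystander: screwdriver lying on the table. Origin under its centre.
- mug: Bystander: white mug, 80 mm across, 90 mm tall. Origin under its centre.
There are look-alikes about, which are no part of the job. What is meant by the rack is not green or purple, and is the smaller of those in its own colour.

How it is judged:
By the outcome, as a careful person would: the job done as asked, in the order asked, and still so for the second after the job is handed in, with the robot touching nothing.
It also fails if it takes over 38 s, if anything falls off the work surface, if the arm or the gripper's body presses on something with over 40 N, if the wrist force passes 120 N, or if a joint passes its speed limit or range.

## Working session

There is one attempt and no reset: what is moved stays moved. The work goes in short steps, Python scripts to look and compute and a shell command to move; the robot and the scene stay as the last step left them, time stands still between calls to the robot, and variables do not carry over. Pictures are saved under pics/ and viewed, at most 12 in all, crops included, and the job is handed in when it is done.

```bash
ls; mkdir -p pics
cat > look.py <<'E'
from station import arm,cams,spotter
import cv2,numpy as np
E
python3 - <<'E'
from look import *
a=cams.camera("scene");b=cams.camera("top")
cv2.imwrite("pics/s.png",a);cv2.imwrite("pics/t.png",b)
for n in ["rack","chute","pedal","gate","gate_line","glue","tin","offcut"]:
  for c in ["scene","top"]:
    try: print(n,c,[(np.round(d["p"],2),np.round(d["rect"])) for d in spotter.recognise(n,c)[:4]])
    except Exception as e: print(n,c,e)
s=arm.observe();print({k:np.round(v,3) for k,v in s.items()})
for c in ["scene","top"]: print(cams.camera_params(c))
E
```

```text
pics
rack scene [(np.float64(0.84), array([366., 266.,  44.,  40.])), (np.float64(0.79), array([139., 143.,  27.,  37.])), (np.float64(0.7), array([224., 192.,  27.,  33.])), (np.float64(0.59), array([266., 129.,  44.,  34.]))]
rack top [(np.float64(0.82), array([151., 246.,  35.,  22.])), (np.float64(0.77), array([283., 177.,  37.,  27.])), (np.float64(0.59), array([361., 286.,  39.,  51.]))]
chute scene [(np.float64(0.82), array([240., 222., 132., 131.]))]
chute top [(np.float64(0.85), array([262., 184., 142., 125.]))]
pedal scene [(np.float64(0.66), array([254., 187.,  68.,  66.]))]
pedal top [(np.float64(0.65), array([268., 198., 100.,  77.]))]
gate scene [(np.float64(0.96), array([252., 188.,  69.,  61.])), (np.float64(0.67), array([188., 186.,  17.,  23.]))]
gate top [(np.float64(0.65), array([270., 199.,  97.,  76.]))]
gate_line scene [(np.float64(0.64), array([243., 220., 130., 131.]))]
gate_line top [(np.float64(0.93), array([263., 183., 149., 121.]))]
glue scene []
glue top [(np.float64(0.55), array([235., 137.,  13.,  17.]))]
tin scene [(np.float64(0.79), array([189., 185.
[... 863 characters left out ...]
8,   0.        , 252.73023005],
       [  0.        , 378.10595558, 194.83201176],
       [  0.        ,   0.        ,   1.        ]]), 'distortion': array([-0.07061125,  0.        ,  0.        ,  0.        ,  0.        ]), 'rvec': array([ 0.77960773,  2.62124239, -1.07864877]), 'tvec': array([ 0.3974374, -0.1314465,  1.3733503])}
{'camera_matrix': array([[471.23951477,   0.        , 258.70595419],
       [  0.        , 471.23951477, 187.69212753],
       [  0.        ,   0.        ,   1.        ]]), 'distortion': array([0.04631267, 0.        , 0.        , 0.        , 0.        ]), 'rvec': array([ 2.14539688, -2.1152195 ,  0.15819731]), 'tvec': array([-0.00428871,  0.51008472,  1.45691048])}
```

Run:
```python
import cv2,numpy as np
a=cv2.imread("pics/s.png");b=cv2.imread("pics/t.png")
cv2.imwrite("pics/s2.png",cv2.resize(a[110:310,120:400],None,fx=2.85,fy=2.85,interpolation=cv2.INTER_CUBIC))
cv2.imwrite("pics/t2.png",cv2.resize(b[100:320,130:400],None,fx=2.7,fy=2.7,interpolation=cv2.INTER_CUBIC))
```

```text
(no output)
```

View pics/s2.png

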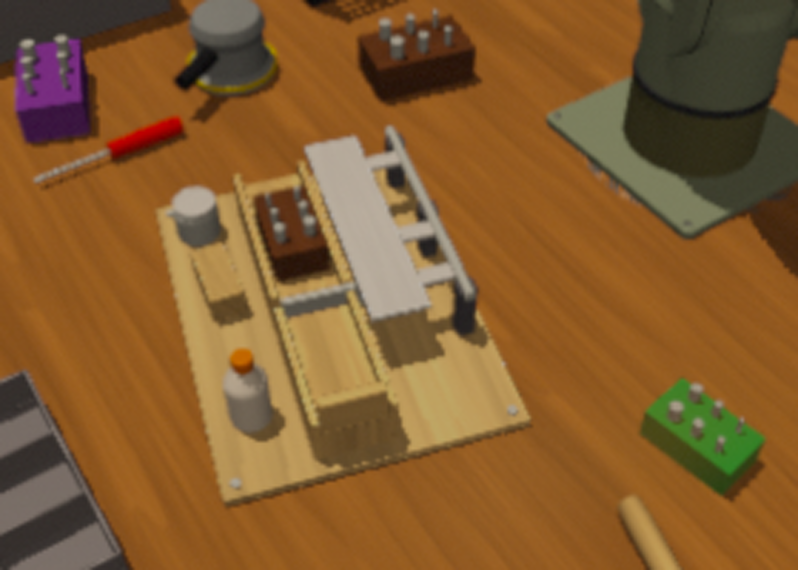

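View pics/t2.png

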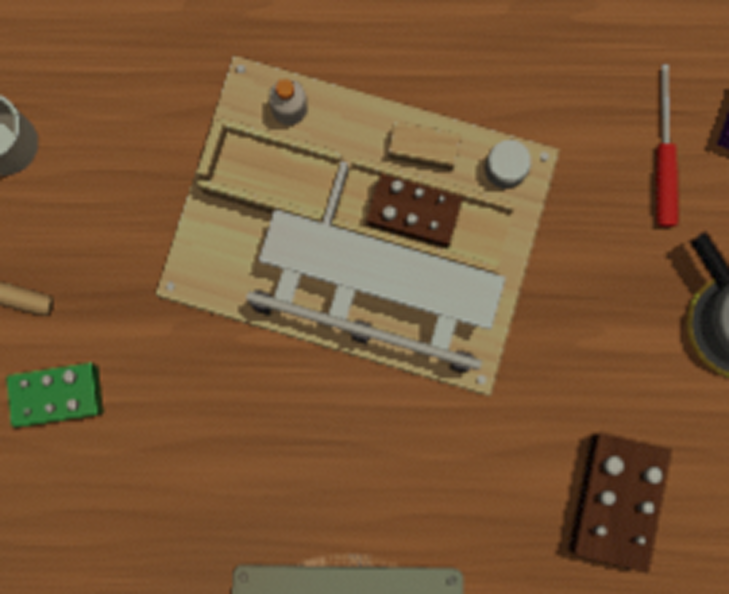

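The pictures show the target rack (small, brown) in the chute at top crop (415,210), with the gate at (337,193). The pedal lies on the robot side and the end stop is at the left, so chute +x is roughly world +y. The larger brown, green and purple racks are look-alikes. Next I'll fit the chute pose from both views.

```bash
cat > fit.py <<'E'
from look import *
from scipy.optimize import least_squares
P={c:cams.camera_params(c) for c in ("scene","top")}
def proj(c,X):
    p=P[c];return cv2.projectPoints(np.float64(X).reshape(-1,1,3),p["rvec"],p["tvec"],p["camera_matrix"],p["distortion"])[0][:,0]
def W(q,X):
    X=np.atleast_2d(np.float64(X))/1000;c,s=np.cos(q[2]),np.sin(q[2])
    return np.c_[q[0]+c*X[:,0]-s*X[:,1],q[1]+s*X[:,0]+c*X[:,1],X[:,2]]
Z={"top":(2.7,130,100,"pics/t.png"),"scene":(2.85,120,110,"pics/s.png")}
def unz(c,u): z=Z[c];return (np.float64(u)+.5)/z[0]-.5+np.array(z[1:3])
E
cat > fit1.py <<'E'
from fit import *
D={"top":[((175,-135,12),(234,57)),((-240,-135,12),(557,150)),((-240,175,12),(490,394)),((175,175,12),(157,295)),
 ((60,46,82),(275,211)),((-215,46,82),(503,279)),((-215,108,82),(493,327)),((60,108,82),(260,262))],
"scene":[((-240,-135,12),(158,210)),((175,-135,12),(228,503)),((175,175,12),(528,422)),
 ((-215,46,82),(305,147)),((-215,108,82),(358,136)),((60,108,82),(430,303)),((60,46,82),(377,317))]}
def res(q,cs=("top","scene")): return np.concatenate([(proj(c,W(q,[a for a,_ in D[c]]))-unz(c,[b for _,b in D[c]])).ravel() for c in cs])
for cs in (("top",),("scene",),("top","scene")):
    r=least_squares(res,[.6,.0,1.3],args=(cs,),loss="soft_l1");print(cs,r.x,np.degrees(r.x[2]),np.round(np.abs(r.fun).reshape(-1,2),1).tolist())
q=r.x;np.save("q.npy",q)
def box(x0,x1,y0,y1,z): return [(x0,y0,z),(x1,y0,z),(x1,y1,z),(x0,y1,z)]
for c in Z:
    f,ox,oy,fn=Z[c];im=cv2.imread(fn);im=im[oy:oy+(220 if c=="top" else 200),ox:ox+(270 if c=="top" else 280)];im=cv2.resize(im,None,fx=f,fy=f,interpolation=cv2.INTER_CUBIC)
    for B,col in ((box(-240,175,-135,175,12),(0,255,0)),(box(-215,60,46,108,82),(0,0,255)),(box(-205,145,-34,34,70),(255,0,0)),(box(-4,4,-34,34,70),(255,0,255)),(box(-145,-45,-30,30,90),(0,255,255))):
        u=(proj(c,W(q,B))-[ox,oy]+.5)*f-.5;cv2.polylines(im,[np.int32(np.round(u))],True,col,1)
    cv2.imwrite(f"pics/o_{c}.png",im)
E
python3 fit1.py
```

```text
('top',) [0.56228217 0.01694812 1.29729127] 74.32931477778023 [[0.5, 0.4], [0.9, 0.5], [0.3, 0.7], [0.6, 0.5], [0.0, 0.3], [1.1, 0.6], [0.6, 1.0], [0.3, 0.2]]
('scene',) [0.5629603  0.01933954 1.29476217] 74.18440805657424 [[0.3, 0.3], [0.9, 0.3], [2.2, 0.9], [0.3, 0.1], [0.3, 0.0], [1.3, 0.6], [1.0, 0.8]]
('top', 'scene') [0.56247456 0.0178364  1.29658981] 74.289123945805 [[0.7, 0.5], [0.7, 0.5], [0.0, 0.6], [0.9, 0.3], [0.3, 0.3], [0.8, 0.6], [0.9, 1.0], [0.6, 0.3], [0.5, 0.5], [0.8, 0.8], [2.0, 1.5], [0.0, 0.4], [0.6, 0.3], [1.2, 0.2], [1.1, 0.3]]
```

View pics/o_top.png

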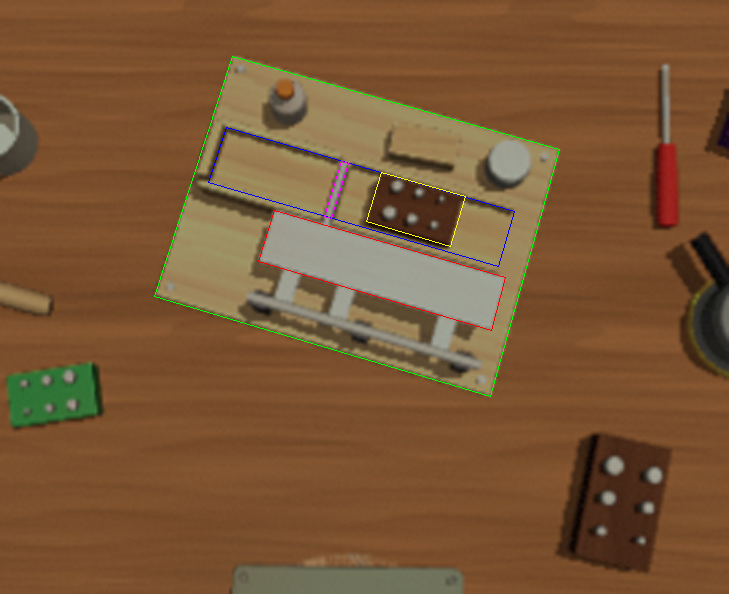

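View pics/o_scene.png

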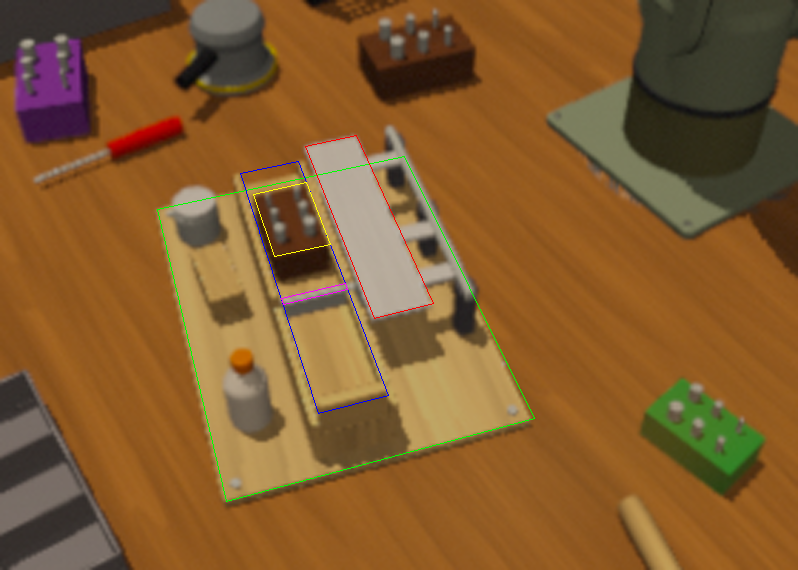

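The overlay matches chute, pedal and gate to about 1 px in both views. The rack's rear face sits at chute x of about -144 mm. Next I'll work out the approach.

```bash
cat > st.py <<'E'
from fit import *
from scipy.spatial.transform import Rotation as R
q=np.load("q.npy")
def report(tgt=None):
    s=arm.observe();p=np.array(s["ee_pos"]);d=p[:2]-q[:2];c,sn=np.cos(q[2]),np.sin(q[2])
    print("clock",round(s["clock"],2),"chute mm",np.round(1000*np.array([c*d[0]+sn*d[1],-sn*d[0]+c*d[1],p[2]]),1),"rot",np.round(s["eef_rot"],2),"F",np.round(s["contact_force"],1),"open",round(s["opening"],3))
    if tgt is not None:
        T=R.from_euler("xyz",s["eef_rot"],degrees=True);print("tool shift cm",np.round(T.inv().apply(np.array(tgt)-p)*100,2))
if __name__=="__main__":
    import sys
    report()
    w=W(q,[-173,36,160])[0];print(w)
    s=arm.observe();T=R.from_euler("xyz",s["eef_rot"],degrees=True)
    v=np.array([.5,.3,.231]);print(np.round(T.inv().apply(v-np.array(s["ee_pos"]))*100,2),np.round(T.inv().apply(w-v)*100,2))
E
python3 st.py
```

```text
clock 0.9 chute mm [401.5 468.6 231.3] rot [-179.99   -0.    157.49] F [-0.9  0.2 -0.8] open 1.006
[ 0.48097402 -0.13895219  0.16      ]
[-3.471e+01 -1.064e+01  3.000e-02] [-15.05 -41.28   7.1 ]
```

```bash
python3 -m crank '[[[-3.47,-1.06,0,0,0,0,7.6],[-3.47,-1.06,0,0,0,0,7.6],[-3.47,-1.06,0,0,0,0,7.6],[-3.47,-1.06,0,0,0,0,7.6],[-3.47,-1.06,0,0,0,0,7.6],[-3.47,-1.06,0,0,0,0,7.6],[-3.47,-1.06,0,0,0,0,7.6],[-3.47,-1.06,0,0,0,0,7.6],[-3.47,-1.06,0,0,0,0,7.6],[-3.47,-1.06,0,0,0,0,7.6]]]'
python3 -m crank '[[[-1.37,-3.75,0,0,0,0,7.6],[-1.37,-3.75,0,0,0,0,7.6],[-1.37,-3.75,0,0,0,0,7.6],[-1.37,-3.75,0,0,0,0,7.6],[-1.37,-3.75,0,0,0,0,7.6],[-1.37,-3.75,0,0,0,0,7.6],[-1.37,-3.75,0,0,0,0,7.6],[-1.37,-3.75,0,0,0,0,7.6],[-1.37,-3.75,0,0,0,0,7.6],[-1.37,-3.75,0,0,0,0,7.6],[-1.37,-3.75,0,0,0,0,7.6]]]'
python3 -m crank '[[[0,0,0,0,0,1.39,7.6],[0,0,0,0,0,1.39,7.6],[0,0,0,0,0,1.39,7.6],[0,0,0,0,0,1.39,7.6],[0,0,0,0,0,1.39,7.6],[0,0,0,0,0,1.39,7.6],[0,0,0,0,0,1.39,7.6],[0,0,0,0,0,1.39,7.6],[0,0,0,0,0,1.39,7.6],[0,0,0,0,0,1.39,7.6],[0,0,0,0,0,1.39,7.6],[0,0,0,0,0,1.35,7.6]]]'
python3 -c "
from st import *
report(W(q,[-173,37,160])[0])"
```

```text
clock: 1.73
ee_pos: [0.5013, 0.299, 0.2314]
eef_rot: [180.0, 0.0, 157.5]
contact_force: [0.3, 0.9, 0.3]
opening: 0.891
grasp_force: 0.0
clock: 2.65
ee_pos: [0.481, -0.1403, 0.2315]
eef_rot: [-180.0, 0.0, 157.5]
contact_force: [0.4, 0.1, 0.4]
opening: 0.891
grasp_force: 0.0
clock: 3.65
ee_pos: [0.4815, -0.1383, 0.2314]
eef_rot: [180.0, 0.0, 74.0]
contact_force: [0.2, 0.5, -0.0]
opening: 0.89
grasp_force: 0.0
clock 3.65 chute mm [-172.2   35.7  231.4] rot [179.99   0.    73.95] F [ 0.2  0.5 -0. ] open 0.89
tool shift cm [-0.08 -0.13  7.14]
```

```bash
python3 -m crank '[[[-0.1,-0.13,2.2,0,0,-0.06,7.6],[0,0,2.2,0,0,0,7.6],[0,0,2.2,0,0,0,7.6],[0,0,2.2,0,0,0,7.6],[0,0,2.2,0,0,0,7.6],[0,0,2.2,0,0,0,7.6],[0,0,0,0,0,0,7.6]]]'
python3 - <<'E'
from st import *
report()
for c in ("top","scene"):
    im=cams.camera(c);cv2.imwrite(f"pics/b_{c}.png",im)
a=cv2.imread("pics/b_top.png")[120:260,180:340];b=cv2.imread("pics/b_scene.png")[130:270,160:320]
cv2.imwrite("pics/b.png",cv2.resize(np.hstack([a,b]),None,fx=2.5,fy=2.5,interpolation=cv2.INTER_CUBIC))
E
```

```text
clock: 4.23
ee_pos: [0.4786, -0.1386, 0.0965]
eef_rot: [-179.8, 0.0, 74.6]
contact_force: [-0.2, 0.0, -0.7]
opening: 0.889
grasp_force: 0.0
clock 4.23 chute mm [-173.3   38.3   96.5] rot [-179.76    0.     74.59] F [-0.2  0.  -0.7] open 0.889
```

View pics/b.png

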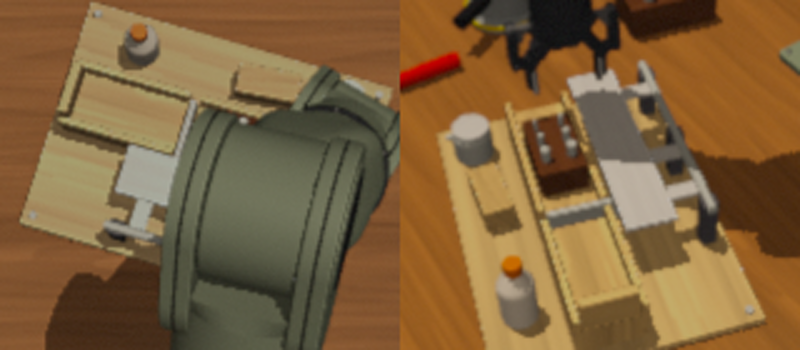

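The scene view shows one fingertip over the chute behind the rack (530,85) and the other over the pedal (600,70). I'll lower until it makes contact.

```bash
python3 -m crank '[[[0,0.1,1,0,0,0.05,7.6],[0,0,0.8,0,0,0,7.6],[0,0,0,0,0,0,7.6]]]'
for i in 1 2; do :; done
python3 -m crank '[[[0,0,0.4,0,0,0,7.6],[0,0,0,0,0,0,7.6]]]'
python3 -m crank '[[[0,0,0.4,0,0,0,7.6],[0,0,0,0,0,0,7.6]]]'
python3 -m crank '[[[0,0,0.4,0,0,0,7.6],[0,0,0,0,0,0,7.6]]]'; python3 -c "
from st import *
report()"
```

```text
clock: 4.58
ee_pos: [0.4807, -0.1391, 0.0806]
eef_rot: [-180.0, 0.0, 74.4]
contact_force: [0.1, -0.4, 0.2]
opening: 0.887
grasp_force: 0.0
clock: 4.75
ee_pos: [0.4808, -0.1392, 0.0771]
eef_rot: [-180.0, 0.0, 74.3]
contact_force: [-0.4, -0.3, -0.1]
opening: 0.892
grasp_force: 0.0
clock: 4.92
ee_pos: [0.4807, -0.1392, 0.073]
eef_rot: [-180.0, 0.0, 74.3]
contact_force: [-0.7, 0.9, 0.7]
opening: 0.89
grasp_force: 0.0
clock: 5.08
ee_pos: [0.4809, -0.1393, 0.0689]
eef_rot: [180.0, 0.0, 74.3]
contact_force: [0.7, 0.1, 2.6]
opening: 0.885
grasp_force: 1.2
clock 5.08 chute mm [-173.3   36.    68.9] rot [1.800e+02 1.000e-02 7.434e+01] F [0.7 0.1 2.6] open 0.885
```

```bash
python3 -m crank '[[[0,0,0.4,0,0,0,7.6],[0,0,0.4,0,0,0,7.6],[0,0,0,0,0,0,7.6]]]'
python3 -m crank '[[[0,0,0.2,0,0,0,7.6],[0,0,0,0,0,0,7.6]]]'
python3 -m crank '[[[0,0,0.2,0,0,0,7.6],[0,0,0,0,0,0,7.6]]]'
python3 - <<'E'
from st import *
report()
b=cams.camera("scene");cv2.imwrite("pics/c.png",cv2.resize(b[130:270,160:320],None,fx=4,fy=4,interpolation=cv2.INTER_CUBIC))
cv2.imwrite("pics/c_full.png",b)
E
```

```text
clock: 5.33
ee_pos: [0.4805, -0.1391, 0.0606]
eef_rot: [-179.9, 0.0, 74.3]
contact_force: [-0.6, 0.1, 4.0]
opening: 0.891
grasp_force: 1.8
clock: 5.5
ee_pos: [0.4806, -0.1392, 0.0591]
eef_rot: [-180.0, 0.0, 74.3]
contact_force: [-1.7, 1.1, 3.5]
opening: 0.89
grasp_force: 1.9
clock: 5.67
ee_pos: [0.4807, -0.1392, 0.0572]
eef_rot: [-180.0, 0.0, 74.3]
contact_force: [-1.9, 1.0, 4.9]
opening: 0.89
grasp_force: 2.0
clock 5.67 chute mm [-173.3   36.2   57.2] rot [-179.98    0.     74.34] F [-1.9  1.   4.9] open 0.89
```

View pics/c.png

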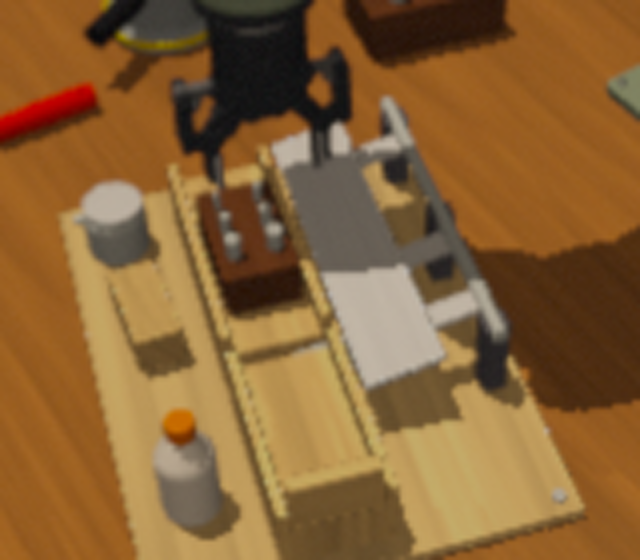

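The leaf no longer shows above the floor: the slot at (285,345) is dark. I'll estimate the angle from the pedal's downstream edge at (367,387)–(443,353).

Run:
```python
from st import *
g=cv2.imread("pics/c.png")
for a in (0.17,.2,.22,.24,.27):
    def pt(x,y):
        dy,dz=y-150,82-79;c,s=np.cos(a),np.sin(a)
        return (x,150+c*dy-s*dz,79+s*dy+c*dz)
    u=(proj("scene",W(q,[pt(60,46),pt(60,108),pt(-215,46),pt(-215,108)]))-[160,130]+.5)*4-.5
    print(a,np.round(u,1).tolist())
# dense photometric edge: brightness profile below the pedal's front edge midpoint, in native px
im=cv2.imread("pics/c_full.png").astype(float)
gr=im.mean(2)
for col in (256,260,264): print(col,np.round(gr[216:232,col]).astype(int).tolist(), np.round((im[216:232,col,2]-im[216:232,col,0])).astype(int).tolist())
```

```text
0.17 [[366.8, 382.2], [448.3, 352.7], [270.9, 140.7], [340.7, 116.4]]
0.2 [[367.5, 384.8], [448.4, 353.8], [271.6, 143.4], [340.9, 117.5]]
0.22 [[368.1, 386.5], [448.6, 354.5], [272.2, 145.2], [341.1, 118.3]]
0.24 [[368.7, 388.2], [448.7, 355.2], [272.9, 146.9], [341.3, 119.0]]
0.27 [[369.7, 390.7], [449.0, 356.3], [273.9, 149.5], [341.6, 120.1]]
256 [176, 176, 176, 175, 175, 176, 176, 175, 157, 117, 86, 77, 75, 75, 74, 73] [27, 27, 27, 27, 27, 27, 27, 27, 22, 23, 46, 59, 57, 57, 56, 58]
260 [178, 178, 178, 178, 178, 177, 173, 137, 94, 80, 81, 83, 82, 83, 83, 85] [28, 28, 27, 27, 27, 27, 23, 21, 36, 57, 61, 62, 64, 64, 65, 64]
264 [175, 175, 177, 177, 175, 155, 118, 88, 80, 81, 80, 81, 82, 81, 81, 81] [27, 27, 28, 28, 28, 26, 27, 47, 59, 60, 61, 62, 62, 63, 63, 62]
```

Run:
```python
from st import *
from scipy.optimize import minimize_scalar
def pt(x,y,a):
    dy,dz=y-150,3;c,s=np.cos(a),np.sin(a);return (x,150+c*dy-s*dz,79+s*dy+c*dz)
def edge(fn):
    g=cv2.imread(fn).mean(2);out=[]
    for col in range(255,268):
        v=g[205:235,col];
        k=[i for i in range(len(v)-1) if v[i]>=128>v[i+1]];
        out.append((col,205+k[0]+(v[k[0]]-128)/(v[k[0]]-v[k[0]+1]) if k else np.nan))
    return np.array(out)
e0,e1=edge("pics/b_scene.png"),edge("pics/c_full.png")
def model(a,cols):
    u=proj("scene",W(q,[pt(60,y,a) for y in np.linspace(46,108,30)]));return np.interp(cols,u[:,0],u[:,1])
c=e0[:,0];print(np.round(e0[:,1]-model(0,c),2));b=np.nanmedian((e0[:,1]-model(0,c))[1:-2])
for a in (.18,.2,.21,.22,.23,.24,.26): print(a,np.round(e1[:,1]-model(a,c)-b,2))
```

```text
[0.26 0.22 0.42 0.42 0.24 0.18 0.44 0.74 0.41 0.21 0.42 0.77 0.48]
0.18 [0.75 0.62 0.52 0.71 0.5  0.58 0.36 0.36 0.78 0.58 0.5  0.32 0.27]
0.2 [0.32 0.21 0.12 0.32 0.13 0.22 0.02 0.03 0.46 0.28 0.21 0.05 0.01]
0.21 [ 0.11 -0.   -0.09  0.13 -0.06  0.04 -0.16 -0.14  0.3   0.12  0.06 -0.09
 -0.12]
0.22 [-0.11 -0.21 -0.29 -0.07 -0.25 -0.15 -0.33 -0.3   0.14 -0.03 -0.08 -0.23
 -0.25]
0.23 [-0.33 -0.42 -0.49 -0.26 -0.44 -0.33 -0.5  -0.47 -0.02 -0.18 -0.23 -0.37
 -0.39]
0.24 [-0.55 -0.63 -0.7  -0.46 -0.63 -0.51 -0.68 -0.64 -0.18 -0.34 -0.37 -0.51
 -0.52]
0.26 [-0.98 -1.06 -1.11 -0.86 -1.01 -0.88 -1.03 -0.98 -0.5  -0.64 -0.67 -0.79
 -0.78]
```

The angle is about 0.211, so I'll press 1.5 mm more and then push.

```bash
python3 -m crank '[[[0,0,0.15,0,0,0,7.6],[0.3,0,0,0,0,0,7.6],[0.4,0,0,0,0,0,7.6],[0.4,0,0,0,0,0,7.6],[0.4,0,0,0,0,0,7.6],[0.4,0,0,0,0,0,7.6],[0.4,0,0,0,0,0,7.6],[0.4,0,0,0,0,0,7.6],[0.4,0,0,0,0,0,7.6]]]'
python3 - <<'E'
from st import *
report()
b=cams.camera("scene");cv2.imwrite("pics/d_full.png",b)
E
cat > ang.py <<'E'
from st import *
import sys
def pt(x,y,a):
    dy,dz=y-150,3;c,s=np.cos(a),np.sin(a);return (x,150+c*dy-s*dz,79+s*dy+c*dz)
cv2.imwrite(sys.argv[1],cams.camera("scene"));g=cv2.imread(sys.argv[1]).mean(2);r=[]
for col in range(255,268):
    v=g[205:235,col];k=[i for i in range(29) if v[i]>=128>v[i+1]]
    if k:
        row=205+k[0]+(v[k[0]]-128)/(v[k[0]]-v[k[0]+1])-.42
        A=np.linspace(0,.3,61);m=[]
        for a in A:
            u=proj("scene",W(q,[pt(60,y,a) for y in np.linspace(46,108,20)]));m.append(np.interp(col,u[:,0],u[:,1]))
        r.append(np.interp(row,m,A))
print("angle",np.round(np.median(r),3),len(r))
E
python3 ang.py pics/d2.png
```

```text
clock: 6.47
ee_pos: [0.4894, -0.1094, 0.0559]
eef_rot: [180.0, 0.0, 74.3]
contact_force: [-0.8, -6.0, 6.0]
opening: 0.892
grasp_force: 3.6
clock 6.47 chute mm [-142.2   35.9   55.9] rot [1.7997e+02 4.0000e-02 7.4320e+01] F [-0.8 -6.   6. ] open 0.892
angle 0.227 13
```

```bash
python3 -m crank '[[[0.2,0,0.03,0,0,0,7.6],[0.5,0,0,0,0,0,7.6],[0.6,0,0,0,0,0,7.6],[0.6,0,0,0,0,0,7.6],[0.6,0,0,0,0,0,7.6],[0.6,0,0,0,0,0,7.6],[0.6,0,0,0,0,0,7.6],[0.6,0,0,0,0,0,7.6]]]'
python3 - <<'E'
from st import *
report()
E
python3 ang.py pics/e.png
python3 -c "
import cv2
b=cv2.imread('pics/e.png');cv2.imwrite('pics/e2.png',cv2.resize(b[130:270,160:320],None,fx=4,fy=4,interpolation=cv2.INTER_CUBIC))"
```

```text
clock: 7.23
ee_pos: [0.5011, -0.0686, 0.0557]
eef_rot: [179.9, 0.1, 74.3]
contact_force: [2.0, -39.3, 10.7]
opening: 0.887
grasp_force: 20.6
clock 7.23 chute mm [-99.8  35.7  55.7] rot [1.7993e+02 8.0000e-02 7.4280e+01] F [  2.  -39.3  10.7] open 0.887
angle 0.234 13
```

View pics/e2.png

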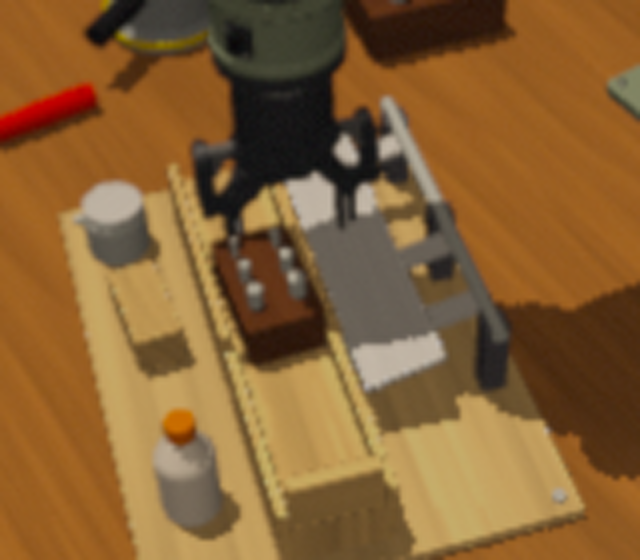

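The wrist reads about 37 N against the travel, so something is jamming with the rack front at the slot. I'll back off slightly, keep the gate held down, and fit the rack's pose.

```bash
python3 -m crank '[[[-0.3,0,0,0,0,0,7.6],[0,0,0,0,0,0,7.6]]]'
python3 - <<'E'
from st import *
report()
b=cams.camera("scene");cv2.imwrite("pics/f.png",b);cams.camera("top")
f=4.5;im=cv2.resize(b[170:235,200:255],None,fx=2*f,fy=2*f,interpolation=cv2.INTER_CUBIC)
im2=im.copy()
def dr(B,col): 
    u=(proj("scene",W(q,B))-[200,170]+.5)*2*f-.5;cv2.polylines(im2,[np.int32(np.round(u))],True,col,1)
x0=-88.8
for X,col in ((x0,(0,255,255)),):
    dr([(X,-30,90),(X+100,-30,90),(X+100,30,90),(X,30,90)],col);dr([(X+100,-30,50),(X+100,30,50),(X+100,30,90),(X+100,-30,90)],col)
dr([(-7,-34,50),(-7,34,50),(7,34,50),(7,-34,50)],(255,0,255))
dr([(-205,34,70),(145,34,70),(145,-34,70),(-205,-34,70)],(255,0,0))
cv2.imwrite("pics/f2.png",cv2.resize(np.hstack([im,im2]),(790,467)))
E
```

```text
clock: 7.45
ee_pos: [0.5003, -0.0706, 0.0556]
eef_rot: [180.0, -0.0, 74.4]
contact_force: [3.2, -0.3, 4.0]
opening: 0.893
grasp_force: 2.3
clock 7.45 chute mm [-101.9   35.9   55.6] rot [ 1.7997e+02 -3.0000e-02  7.4350e+01] F [ 3.2 -0.3  4. ] open 0.893
```

View pics/f2.png

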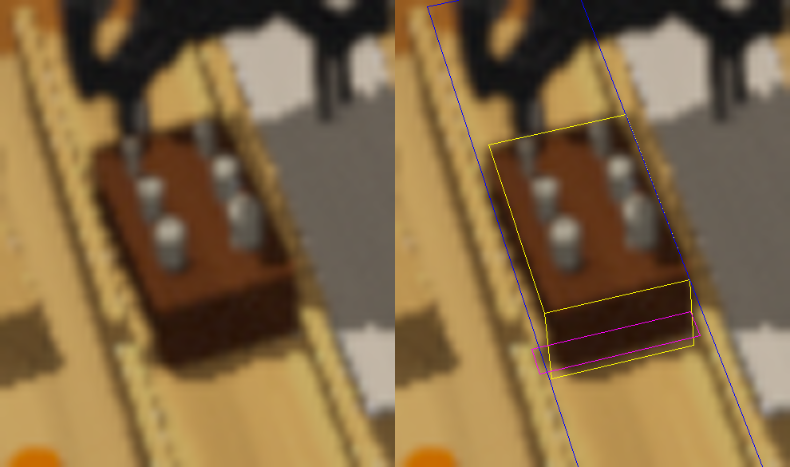

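The rack has yawed about 4–5° with its front towards +y, so its front-right corner caught in the wall gap at the gate. I was pushing too far to the -y side. I'll keep the gate down, back off, narrow the fingers and push nearer +y to straighten it.

```bash
python3 -m crank '[[[-0.4,0,0,0,0,0,7.6],[-0.4,0,-0.08,0,0,0,7.2],[0,0,0,0,0,0,7.2],[0,0,0,0,0,0,7.2]]]'; python3 ang.py pics/g1.png
python3 -m crank '[[[0,-0.2,0,0,0,0,6.8],[0,0,0,0,0,0,6.8],[0,0,0,0,0,0,6.8]]]'; python3 ang.py pics/g2.png;python3 -c "
from st import *
report()"
```

```text
clock: 7.88
ee_pos: [0.4973, -0.0791, 0.0563]
eef_rot: [-180.0, 0.0, 74.3]
contact_force: [-1.1, -1.7, 4.4]
opening: 0.843
grasp_force: 2.2
angle 0.237 13
clock: 8.18
ee_pos: [0.4959, -0.0782, 0.0563]
eef_rot: [180.0, 0.0, 74.3]
contact_force: [0.4, -2.9, 4.5]
opening: 0.795
grasp_force: 2.2
angle 0.25 13
clock 8.23 chute mm [-110.5   38.1   56.3] rot [1.7999e+02 2.0000e-02 7.4340e+01] F [ 0.2 -3.3  4.4] open 0.795
```

```bash
python3 -m crank '[[[0,-0.4,-0.1,0,0,0,6.4],[0,0,-0.1,0,0,0,6.4],[0,-0.4,-0.1,0,0,0,6.0],[0,0,-0.1,0,0,0,6.0],[0,0,0,0,0,0,6.0]]]'; python3 ang.py pics/g3.png;python3 -c "
from st import *
report()"
```

```text
clock: 8.65
ee_pos: [0.4881, -0.0756, 0.0606]
eef_rot: [-180.0, -0.0, 74.4]
contact_force: [0.9, 0.2, 4.2]
opening: 0.707
grasp_force: 2.4
angle 0.236 13
clock 8.7 chute mm [-110.2   46.3   60.4] rot [-1.7998e+02 -1.0000e-02  7.4350e+01] F [0.6 0.4 3.6] open 0.697
```

```bash
python3 -m crank '[[[0.3,0,0,0,0,0,6.0],[0.3,0,0,0,0,0,6.0],[0.2,0,0,0,0,0,6.0],[0.2,0,0,0,0,0,6.0],[0.1,0,0,0,0,0,6.0]]]'
python3 -m crank '[[[0.1,0,0,0,0,0,6.0],[0.1,0,0,0,0,0,6.0],[0.1,0,0,0,0,0,6.0]]]'
python3 - <<'E'
from st import *
report()
b=cams.camera("scene");cv2.imwrite("pics/h.png",b)
f=4.5;im=cv2.resize(b[170:235,200:255],None,fx=2*f,fy=2*f,interpolation=cv2.INTER_CUBIC)
im2=im.copy()
def dr(B,col): 
    u=(proj("scene",W(q,B))-[200,170]+.5)*2*f-.5;cv2.polylines(im2,[np.int32(np.round(u))],True,col,1)
X=-85
dr([(X,-30,90),(X+100,-30,90),(X+100,30,90),(X,30,90)],(0,255,255));dr([(X+100,-30,50),(X+100,30,50),(X+100,30,90),(X+100,-30,90)],(0,255,255))
dr([(-205,34,70),(145,34,70),(145,-34,70),(-205,-34,70)],(255,0,0))
cv2.imwrite("pics/h2.png",cv2.resize(np.hstack([im,im2]),(790,467)))
E
```

```text
clock: 9.12
ee_pos: [0.4909, -0.0669, 0.0604]
eef_rot: [180.0, 0.1, 74.2]
contact_force: [-3.9, -19.8, 7.0]
opening: 0.704
grasp_force: 10.6
clock: 9.37
ee_pos: [0.4917, -0.0663, 0.0606]
eef_rot: [179.9, 0.3, 74.0]
contact_force: [-4.6, -33.3, 9.5]
opening: 0.705
grasp_force: 17.8
clock 9.37 chute mm [-100.2   45.3   60.6] rot [179.89   0.29  74.05] F [ -4.6 -33.3   9.5] open 0.705
```

View pics/h2.png

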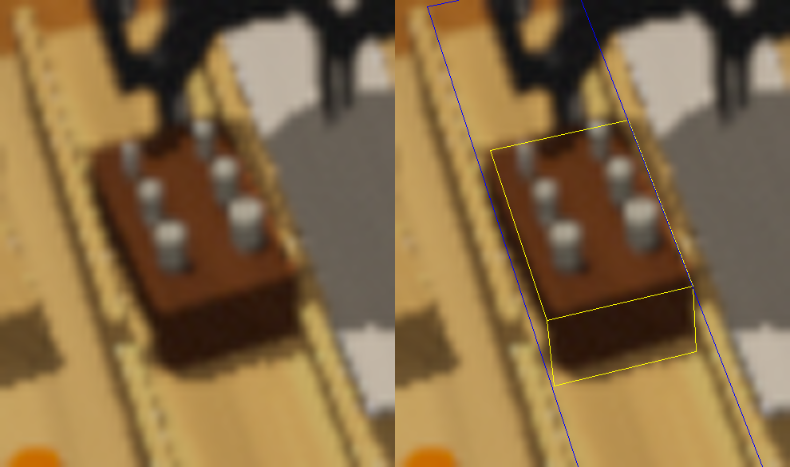

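The front-right corner is still hooked in the wall gap. Pressing lightly and dragging the finger towards +y should swing the rear over by friction and free the corner, while I raise along the pedal's slope to keep the gate angle constant.

```bash
cat > rk.py <<'E'
from st import *
import sys
report()
if len(sys.argv)>1:
    b=cams.camera("scene");cv2.imwrite(sys.argv[1],b)
    # rack pose: brown-dark mask vs projected block silhouette (top face + front + sides), fit x,y,yaw
    from scipy.optimize import minimize
    hsv=cv2.cvtColor(b,cv2.COLOR_BGR2HSV);m=((b.max(2)<105)&(hsv[...,1]>110)).astype(np.uint8)
    big=cv2.resize(b,None,fx=4,fy=4,interpolation=cv2.INTER_CUBIC);h=cv2.cvtColor(big,cv2.COLOR_BGR2HSV)
    red=big[...,2].astype(int)
    def sil(p):
        c,s=np.cos(p[2]),np.sin(p[2]);pts=[]
        for x in(-50,50):
            for y in(-30,30):
                for z in(50,90): pts.append((p[0]+c*x-s*y,p[1]+s*x+c*y,z))
        return pts
    # front top edge + left top edge via gradient
    g=cv2.GaussianBlur(big[...,2].astype(np.float32),(0,0),2)
    gx,gy=cv2.Sobel(g,5,1,0),cv2.Sobel(g,5,0,1)
    def cost(p):
        c,s=np.cos(p[2]),np.sin(p[2]);T=lambda a:[(p[0]+c*x-s*y,p[1]+s*x+c*y,z) for x,y,z in a]
        e=0
        for A,B,w in (((50,-27,90),(50,27,90),1),((-15,-30,90),(47,-30,90),1),((50,-27,50),(50,27,50),1),((50,-30,54),(50,-30,87),.5),((50,30,60),(50,30,87),.5)):
            L=np.linspace(A,B,25);u=(proj("scene",W(q,T(L)))+.5)*4-.5
            t=u[-1]-u[0];n=np.array([-t[1],t[0]])/np.linalg.norm(t)
            X,Y=np.float32(u[:,:1]),np.float32(u[:,1:])
            e-=w*abs((cv2.remap(gx,X,Y,1)*n[0]+cv2.remap(gy,X,Y,1)*n[1]).mean())
        return e
    from scipy.optimize import brute,fmin
    x0=float(sys.argv[2])
    r=brute(cost,(slice(x0-14,x0+15,2),slice(-4,5,1),slice(-.09,.1,.02)),finish=fmin)
    print("rack x,y,yaw deg",np.round(r[:2],1),round(np.degrees(r[2]),1))
E
python3 -m crank '[[[-0.1,0,0,0,0,0,6.0],[0,-0.12,-0.03,0,0,0,6.0],[0,-0.12,-0.03,0,0,0,6.0],[0,-0.12,-0.03,0,0,0,6.0],[0,-0.12,-0.03,0,0,0,6.0],[0,-0.12,-0.03,0,0,0,6.0],[0,0,0,0,0,0,6.0]]]'
python3 rk.py pics/i.png -40; python3 ang.py pics/i2.png
```

```text
clock: 10.0
ee_pos: [0.4865, -0.0621, 0.0619]
eef_rot: [179.9, 0.0, 74.3]
contact_force: [2.3, -7.0, 4.1]
opening: 0.704
grasp_force: 3.7
clock 10.0 chute mm [-97.5  51.5  61.9] rot [1.7991e+02 3.0000e-02 7.4310e+01] F [ 2.3 -7.   4.1] open 0.704
rack x,y,yaw deg [-37.5  -2.3] 0.5
angle 0.236 13
```

The force has dropped and the fit puts the rack straight (yaw about 0.5°) with its front past the wall gap. I'll recentre the finger on the rack, following the pedal's slope, and push gently.

```bash
python3 -m crank '[[[-0.4,0,0,0,0,0,6.0],[0,0.3,0.07,0,0,0,6.0],[0,0.3,0.07,0,0,0,6.0],[0,0.3,0.07,0,0,0,6.0],[0,0.3,0.07,0,0,0,6.0],[0,0,0,0,0,0,6.0]]]'; python3 ang.py pics/j.png
python3 -m crank '[[[0.2,0,0,0,0,0,6.0],[0.2,0,0,0,0,0,6.0],[0.2,0,0,0,0,0,6.0],[0.2,0,0,0,0,0,6.0],[0.2,0,0,0,0,0,6.0]]]'
python3 rk.py pics/j2.png -34
```

```text
clock: 10.6
ee_pos: [0.4964, -0.0683, 0.0588]
eef_rot: [-179.9, -0.0, 74.4]
contact_force: [0.6, 0.9, 4.1]
opening: 0.705
grasp_force: 2.1
angle 0.238 13
clock: 11.07
ee_pos: [0.4991, -0.0594, 0.0591]
eef_rot: [180.0, 0.0, 74.3]
contact_force: [-0.4, -5.8, 3.8]
opening: 0.703
grasp_force: 3.2
clock 11.07 chute mm [-91.5  40.1  59.1] rot [1.7998e+02 4.0000e-02 7.4320e+01] F [-0.4 -5.8  3.8] open 0.703
rack x,y,yaw deg [-27.5  -2.5] 0.9
```

```bash
python3 -m crank '[[[0.4,0,0,0,0,0,6.0],[0.4,0,0,0,0,0,6.0],[0.4,0,0,0,0,0,6.0],[0.4,0,0,0,0,0,6.0],[0.4,0,0,0,0,0,6.0],[0.4,0,0,0,0,0,6.0]]]'
python3 rk.py pics/k.png -6; python3 ang.py pics/k1.png
```

```text
clock: 11.62
ee_pos: [0.5057, -0.0363, 0.0591]
eef_rot: [180.0, 0.0, 74.3]
contact_force: [-0.5, -6.2, 4.2]
opening: 0.704
grasp_force: 3.4
clock 11.62 chute mm [-67.5  40.   59.1] rot [1.7997e+02 4.0000e-02 7.4320e+01] F [-0.5 -6.2  4.2] open 0.704
rack x,y,yaw deg [-7.3 -2.1] 1.8
angle 0.234 2
```

```bash
python3 -m crank '[[[0.4,0,0,0,0,0,6.0],[0.4,0,0,0,0,0,6.0],[0.4,0,0,0,0,0,6.0],[0.4,0,0,0,0,0,6.0],[0.4,0,0,0,0,0,6.0],[0.4,0,0,0,0,0,6.0],[0.4,0,0,0,0,0,6.0]]]'
python3 rk.py pics/l.png 20; 
python3 -m crank '[[[0.4,0,0,0,0,0,6.0],[0.4,0,0,0,0,0,6.0],[0.4,0,0,0,0,0,6.0],[0.4,0,0,0,0,0,6.0],[0.4,0,0,0,0,0,6.0],[0.4,0,0,0,0,0,6.0]]]'
python3 rk.py pics/l1.png 46
```

```text
clock: 12.3
ee_pos: [0.5132, -0.0096, 0.0591]
eef_rot: [180.0, 0.0, 74.3]
contact_force: [0.9, -7.3, 4.4]
opening: 0.703
grasp_force: 3.8
clock 12.3 chute mm [-39.7  40.   59.1] rot [1.7998e+02 5.0000e-02 7.4300e+01] F [ 0.9 -7.3  4.4] open 0.703
rack x,y,yaw deg [20.3 -2.6] 2.4
clock: 12.85
ee_pos: [0.5197, 0.0135, 0.0591]
eef_rot: [180.0, 0.0, 74.3]
contact_force: [0.7, -7.5, 5.0]
opening: 0.708
grasp_force: 3.9
clock 12.85 chute mm [-15.8  40.   59.1] rot [1.7997e+02 5.0000e-02 7.4300e+01] F [ 0.7 -7.5  5. ] open 0.708
rack x,y,yaw deg [44.2 -3. ] 3.0
```

```bash
python3 -m crank '[[[0.3,-0.12,-0.028,0,0,0,6.0],[0.3,-0.12,-0.028,0,0,0,6.0],[0.3,-0.12,-0.028,0,0,0,6.0],[0.3,-0.12,-0.028,0,0,0,6.0],[0.3,-0.12,-0.028,0,0,0,6.0],[0.4,0,0,0,0,0,6.0],[0.4,0,0,0,0,0,6.0]]]'
python3 rk.py pics/m.png 68
python3 -m crank '[[[0.4,0,0,0,0,0,6.0],[0.4,0,0,0,0,0,6.0],[0.4,0,0,0,0,0,6.0],[0.3,0,0,0,0,0,6.0],[0.2,0,0,0,0,0,6.0]]]'
python3 rk.py pics/m1.png 84
```

```text
clock: 13.48
ee_pos: [0.5203, 0.0368, 0.0606]
eef_rot: [179.9, 0.1, 74.3]
contact_force: [1.5, -9.3, 5.9]
opening: 0.702
grasp_force: 4.9
clock 13.48 chute mm [ 6.9 45.7 60.6] rot [1.7994e+02 6.0000e-02 7.4270e+01] F [ 1.5 -9.3  5.9] open 0.702
rack x,y,yaw deg [63.3 -2.1] 2.4
clock: 13.95
ee_pos: [0.5249, 0.0534, 0.0606]
eef_rot: [179.9, 0.1, 74.3]
contact_force: [1.3, -8.7, 5.6]
opening: 0.705
grasp_force: 4.8
clock 13.95 chute mm [24.1 45.8 60.6] rot [1.7994e+02 6.0000e-02 7.4300e+01] F [ 1.3 -8.7  5.6] open 0.705
rack x,y,yaw deg [91.4 -2.5] -1.3
```

```bash
python3 -m crank '[[[0.2,0,0,0,0,0,6.0],[0.2,0,0,0,0,0,6.0],[0.2,0,0,0,0,0,6.0],[0.1,0,0,0,0,0,6.0]]]'
python3 -m crank '[[[0.1,0,0,0,0,0,6.0],[0.1,0,0,0,0,0,6.0]]]'
python3 -m crank '[[[0.1,0,0,0,0,0,6.0],[0.1,0,0,0,0,0,6.0]]]'
python3 rk.py pics/n.png 94
```

```text
clock: 14.33
ee_pos: [0.5268, 0.0601, 0.0606]
eef_rot: [179.9, 0.1, 74.3]
contact_force: [0.5, -8.6, 6.4]
opening: 0.705
grasp_force: 4.7
clock: 14.5
ee_pos: [0.5273, 0.0618, 0.0606]
eef_rot: [179.9, 0.1, 74.3]
contact_force: [0.8, -8.2, 6.2]
opening: 0.701
grasp_force: 4.7
clock: 14.67
ee_pos: [0.5278, 0.0637, 0.0606]
eef_rot: [179.9, 0.1, 74.3]
contact_force: [0.7, -8.8, 5.7]
opening: 0.706
grasp_force: 4.7
clock 14.67 chute mm [34.8 45.8 60.6] rot [1.7995e+02 6.0000e-02 7.4280e+01] F [ 0.7 -8.8  5.7] open 0.706
rack x,y,yaw deg [91.7 -2.3] -1.6
```

```bash
python3 -m crank '[[[0.1,0,0,0,0,0,6.0],[0.1,0,0,0,0,0,6.0]]]'
python3 -m crank '[[[0.1,0,0,0,0,0,6.0],[0,0,0,0,0,0,6.0]]]'; python3 rk.py pics/n1.png 94
python3 -c "
import cv2
b=cv2.imread('pics/n1.png');cv2.imwrite('pics/n2.png',cv2.resize(b[150:270,180:320],None,fx=5,fy=5,interpolation=cv2.INTER_CUBIC))"
```

```text
clock: 14.88
ee_pos: [0.528, 0.0643, 0.0606]
eef_rot: [180.0, 0.2, 74.2]
contact_force: [-3.2, -20.9, 9.8]
opening: 0.701
grasp_force: 11.3
clock: 15.05
ee_pos: [0.528, 0.0644, 0.0606]
eef_rot: [180.0, 0.2, 74.1]
contact_force: [-3.7, -22.7, 9.8]
opening: 0.703
grasp_force: 12.4
clock 15.05 chute mm [35.5 45.8 60.6] rot [179.98   0.23  74.13] F [ -3.7 -22.7   9.8] open 0.703
rack x,y,yaw deg [91.7 -2.4] -1.5
```

View pics/n2.png

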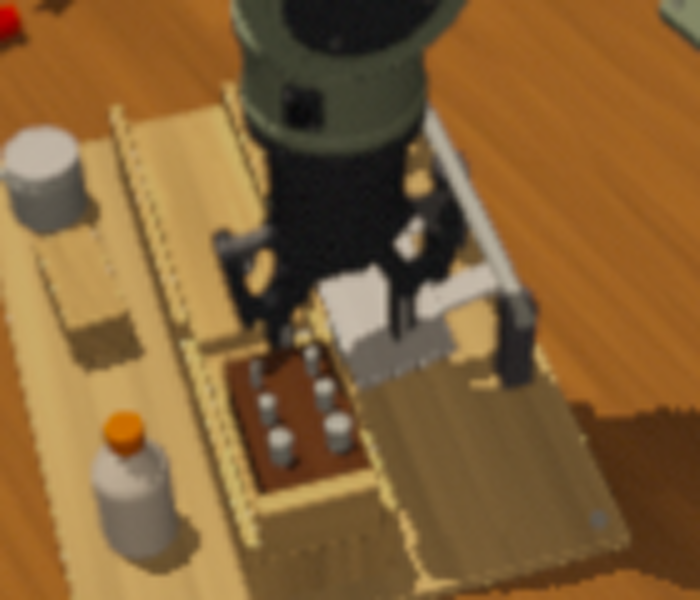

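The rack is against the end stop: the force jumped at tool x 35.5, where I expected 34. I'll ease back 8 mm, lift off gently and clear upward.

```bash
python3 -m crank '[[[-0.2,0,0,0,0,0,6.0],[-0.3,0,0,0,0,0,6.0],[-0.3,0,0,0,0,0,6.0],[0,0,-0.3,0,0,0,6.0],[0,0,-0.3,0,0,0,6.0],[0,0,-0.4,0,0,0,6.0],[0,0,-0.4,0,0,0,6.0],[0,0,-0.4,0,0,0,6.0],[0,0,-1,0,0,0,6.0],[0,0,-2,0,0,0,6.0],[0,0,-3,0,0,0,6.0],[0,0,-3,0,0,0,6.0]]]'
python3 -m crank '[[[-1,2,-3,0,0,0,6.0],[-2,3,-2,0,0,0,6.0],[-3,0,0,0,0,0,6.0],[-3,0,0,0,0,0,6.0],[-3,0,0,0,0,0,6.0],[-3,0,0,0,0,0,6.0],[-3,0,0,0,0,0,6.0],[0,0,0,0,0,0,6.0],[0,0,0,0,0,0,6.0]]]'
python3 rk.py pics/z.png 94; python3 ang.py pics/z1.png
python3 -c "
import cv2
b=cv2.imread('pics/z.png');cv2.imwrite('pics/z2.png',cv2.resize(b[120:290,150:340],None,fx=3.5,fy=3.5,interpolation=cv2.INTER_CUBIC))"
```

```text
clock: 16.1
ee_pos: [0.5255, 0.0599, 0.1698]
eef_rot: [-179.9, 0.0, 74.3]
contact_force: [0.3, -0.8, 0.0]
opening: 0.707
grasp_force: 0.0
clock: 16.85
ee_pos: [0.5251, -0.1281, 0.2191]
eef_rot: [-180.0, 0.0, 74.2]
contact_force: [0.8, 1.2, -0.2]
opening: 0.702
grasp_force: 0.0
clock 16.85 chute mm [-150.6   -3.6  219.1] rot [-1.7998e+02  1.0000e-02  7.4190e+01] F [ 0.8  1.2 -0.2] open 0.702
rack x,y,yaw deg [91.7 -2.4] -1.5
angle 0.001 13
```

View pics/z2.png

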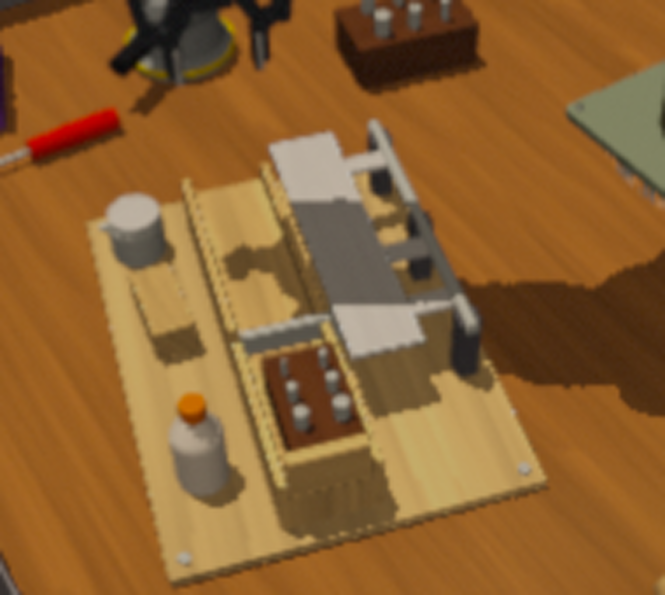

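The gate is up behind the rack at (285,330), the rack is at the end stop, and the bystanders are where they were.

```bash
python3 -c "
from look import *
print(arm.sign_off())"
```

```text
the job is handed in; nothing more can be done
None
```

The job is handed in: the rack is against the end stop, the gate has sprung shut behind it, and nothing else was moved; the rack jammed once in the wall gap at the gate (about 37 N), and I freed it with the gate held down.

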